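# Lock the blue filter cartridge into its bayonet mount

## Task

Fit the blue filter cartridge into the bayonet mount on the counter: lower it upright with its lugs through the two entry notches, press it down against the spring and turn it about a quarter turn clockwise (seen from above), so that the lip holds it down, locked, when you let go. Leave the orange cartridge standing where it is.

Things in the scene. Friction and masses are not known exactly. Their poses are not given: they have to be found in the camera images.
- cartridge_blue: The cartridge to fit: white with blue band and bar, 107 mm tall, 160 g, upright, loose. Origin: centre of foot, z up. Dark neck 40 mm across to z=47 mm, with 2 lugs along +x and -x out to 33 mm from the axis (12 mm wide, z=24-32); body 60 mm across, z=47-75; on top a grip bar in line with the lugs, 46 mm long (x), 16 thick (y), z=75-107: pinch across its thickness. Half a turn makes no difference.
- cartridge_orange: The same cartridge with orange band and bar, for another line; not wanted, leave it standing. Origin, axes and sizes as for the blue one.
- mount: Fixed: white ring 94 mm across on grey 130x120 mm foot, hose tails at +x. Origin on ring axis at counter level, z up. Rim z=62 mm. Opening 50 mm across, with 2 notches for the lugs along +x and -x (20-32 mm wide, to 39 mm from axis, black marks); a blue lip (z=56-62) covers the rest. Below it lugs turn clockwise from above, from bar along mount x to bar along y, stop at 95 deg; other way blocked.
- spring_plate (a joint): Black sprung plate inside the ring, travel down in m (0 = up, 33 mm above counter; 4 N at first, 8.5 N at 0.018). Cartridge set on it: foot at 33 mm, lugs level with the lip, cannot turn. Foot pressed to 15-23 mm above counter (at 15 the body meets the rim), it can turn. Let go after turning, it rises till the lugs bear under the lip: foot at 24 mm (joint 0.009), locked.

How it is judged:
At the end, for the whole second after the job is handed in: The blue cartridge is released, at rest and locked in the mount: within 12 mm of the ring's axis, foot less than 28 mm above the counter (held down by the lip against the spring), upright within 0.15 rad, its bar within 0.55 rad of the mount's y axis (turned about a quarter turn from the notches) (horizontal distance between cartridge_blue and mount below 0.012 m and z of cartridge_blue in the frame of mount below 0.028 m and angle between the x axis of cartridge_blue and the y axis of mount, either way round below 0.55 rad and angle between cartridge_blue's own z axis and vertical below 0.15 rad and linear speed of cartridge_blue below 0.02 m/s); the robot touches nothing.
It fails at once if the orange cartridge is moved more than 40 mm or tipped (distance of cartridge_orange from where it was at the start of the episode above 0.04 m or angle between cartridge_orange's own z axis and vertical above 0.5 rad).
It also fails if it takes over 45 s, if anything falls off the work surface, if the arm or the gripper's body presses on something with over 40 N, if the wrist force passes 120 N, or if a joint passes its speed limit or range.

## Robot

A 6-joint arm with a two-finger parallel gripper is mounted at the origin on a cart in front of the work surface, level with it; the furniture and walls round the work are solid. World frame = base frame: x ahead of the robot, y to its left, z up, the work surface at z = 0. Lengths are in m, angles in rad, forces in N, time in s.
With the tool pointing down it reaches from about 0.325 to 0.875 m from the base axis. Payload 4.4 kg.
Tool frame: the origin (TCP) lies at the very end of the fingers, on their centre line; the grasp point (between the pads) lies 19 mm behind it; x points along the fingers, y is the direction in which the jaws open and shut, and the axes are right-handed (so a half turn about x gives the same grasp; the last joint's range is limited). The gripper opens to 85 mm and grips with 20 to 120 N. Pads are 22 mm wide; open, the fingers measure 114 mm over their backs; the gripper's body (76 mm by 85 mm) begins 54 mm behind the grasp point. The pads swing forward as they close: fully open they stand 13 mm farther back than shut.
Start: joints at [-1.331, 0.207, 1.542, -0, 1.393, -0.15], TCP at [0.218, -0.532, 0.231] pointing down, gripper open.
Joint ranges: [-2.73, 2.73], [-0.86, 2.22], [0.23, 2.46], [-1.11, 4.25], [0.08, 2.63], [-2.82, 2.82]. Speed limits (rad/s): [2.79, 2.79, 3.14, 3.14, 3.14, 3.14].

## Interface

Orientations are given as a 3x3 rotation matrix whose columns are the frame's x, y, z axes.
In Python, from cell import * gives the robot as it stands.
- The arm moves only by the tool drive_tool, never from a script. Its argument "commands" is a list that holds one entry, the list of rows, each a list of 7 numbers: the shift along the world's x, y, z in units of 60 mm (1.0 is 60 mm), then the turn, a rotation vector about the world's x, y, z in units of 10 degrees (1.0 is 10 degrees), then the finger opening in mm, from 0 to 85.4. A call has exactly 5 rows; each row is the pose to reach, as a shift and turn from the pose commanded when the call began; what a row does not reach only later rows make up. A row lasts 1/8 s, in which the tool goes at most 62.5 mm and 10.7 degrees, less where a joint would pass 70% of its speed; a pose out of reach is approached as far as the arm can. A call with a gripper value outside its range is refused whole. The fingers move at their own pace and stop on an object; the grip force is fixed at half the most. Time passes only in rows, so rows that repeat a pose let the fingers close, or fill a call up. It gives the time, the measured TCP pose, the force and the opening at its end, in the units of the state.
- observe(): the state, without advancing time (a new reading comes with each control period).
- snapshot(name): name is "side" or "top" or "wrist"; returns the picture (420x560x3 uint8, red, green, blue); there is no depth.
- get_calibration(name): a dict with "camera_matrix" (3x3 intrinsics, pixels), "xyz" and "orientation" of the camera in the world. Camera axes: x right, y up, looking along -z (the intrinsics and any distortion apply to the point x, -y, -z); pixel columns grow to the right and rows downward; lengths in m; the calibration is good to about 2 mm. A picture is of the moment at which its call begins: read the wrist's pose just before it. get_calibration takes no time and is no camera call; for the wrist camera it gives the pose at the moment of the call.
- finish_job(): hands the job in, once; it reports no verdict.
The state is a dict: "t": time; "joint_pos": joint angles; "joint_velocities": joint speeds; "tau": joint torques, N m; "tool_pos": TCP position; "tcp_rot": TCP orientation; "force": force on the tool from outside, world axes, zero at the start; "ft_torque": the same for the moment, N m; "finger_gap": finger opening in m.
Only numpy, scipy, OpenCV 4.12 (cv2) and the standard library are available. Lean on these libraries where they do the work, as an engineer would, in place of code of your own. Each camera call takes 0.05 s, during which the arm holds its last target.

## Working session

There is one attempt and no reset: what is moved stays moved. The work goes in short steps, Python scripts to look and compute and a tool call to move; the robot and the scene stay as the last step left them, time stands still between calls to the robot, and variables do not carry over. Pictures are saved under pics/ and viewed, and the job is handed in when it is done.

Besides the shell and the picture viewer there is one more tool, called after ">>>" as name([rows], argument=value, ...), one row to a line, values as JSON. drive_tool: Moves the arm, as the interface text tells. Its arguments: {"type":"object","properties":{"commands":{"type":"array"}},"required":["commands"]}

```bash
mkdir -p pics; python3 - <<'E'
from cell import *
import cv2
s=observe();print(s)
for n in("side","top"):
    c=get_calibration(n);print(n,c)
    cv2.imwrite(f"pics/{n}0.png",snapshot(n)[:,:,::-1])
E
```

```text
{'t': 0.0, 'joint_pos': array([-1.33149916e+00,  2.07427256e-01,  1.54296485e+00,  4.92909062e-06,
        1.39354432e+00, -1.50520909e-01]), 'joint_velocities': array([ 0.00036532,  0.00069766, -0.00142832,  0.0005437 , -0.00066677,
       -0.00020717]), 'tau': array([ 7.77594341e-04, -3.83034360e+01, -2.91596389e+01, -9.93474691e-05,
        1.06185049e-02,  1.27802289e-05]), 'tool_pos': array([ 0.2183058 , -0.53110986,  0.23011651]), 'tcp_rot': array([[-5.50804868e-04,  3.80018702e-01, -9.24978639e-01],
       [ 2.27812716e-03, -9.24975902e-01, -3.80018934e-01],
       [-9.99997253e-01, -2.31653524e-03, -3.56249697e-04]]), 'force': array([-0.02603374, -0.31911426, -0.21709938]), 'ft_torque': array([ 0.04060663,  0.0003746 , -0.0165994 ]), 'finger_gap': 0.08559747794475892}
side {'camera_matrix': array([[494.15481342,   0.        , 271.64793014],
       [  0.        , 494.15481342, 209.64377953],
       [  0.        ,   0.        ,   1.        ]]), 'xyz': array([0.49044718, 0.94310003, 0.44327804]), 'orientation': array([[-0.99928583,  0.01244422, -0.03567862],
       [-0.0376166 , -0.4170638 ,  0.90809844],
       [-0.00357969,  0.90879202,  0.41723406]])}
top {'camera_matrix': array([[383.81414206,   0.        , 279.76659436],
       [  0.        , 383.81414206, 215.81254056],
       [  0.        ,   0.        ,   1.        ]]), 'xyz': array([0.41164651, 0.06624083, 0.88947072]), 'orientation': array([[ 0.00708435,  0.99372616, -0.11161604],
       [-0.99981945,  0.0050709 , -0.01831257],
       [-0.01763169,  0.11172562,  0.99358266]])}
```

View pics/side0.png

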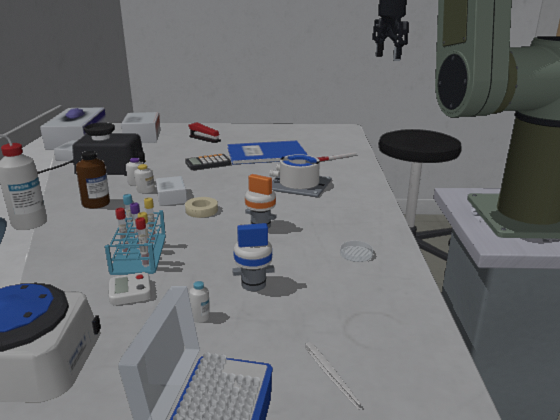

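View pics/top0.png

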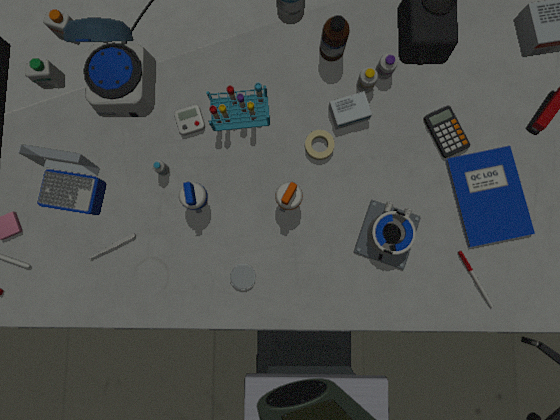

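The blue cartridge is at about (193,195) in the top view, the orange one at (289,195), and the mount at (393,233). Next I'll enlarge these.

```bash
python3 - <<'E'
import cv2,numpy as np
t=cv2.imread("pics/top0.png")
a=cv2.resize(t[165:235,150:240],None,fx=8,fy=8,interpolation=cv2.INTER_CUBIC)[:560,:720]
b=cv2.resize(t[190:280,345:435],None,fx=6.5,fy=6.5,interpolation=cv2.INTER_CUBIC)
cv2.imwrite("pics/ca.png",a);cv2.imwrite("pics/cb.png",b)
s=cv2.imread("pics/side0.png")
cv2.imwrite("pics/cc.png",cv2.resize(s[140:300,220:350],None,fx=3.7,fy=3.7,interpolation=cv2.INTER_CUBIC))
E
```

```text
(no output)
```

View pics/ca.png

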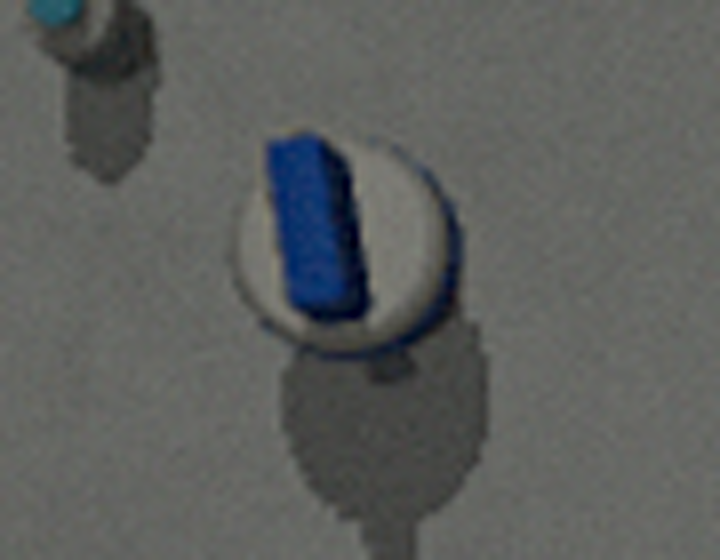

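View pics/cb.png

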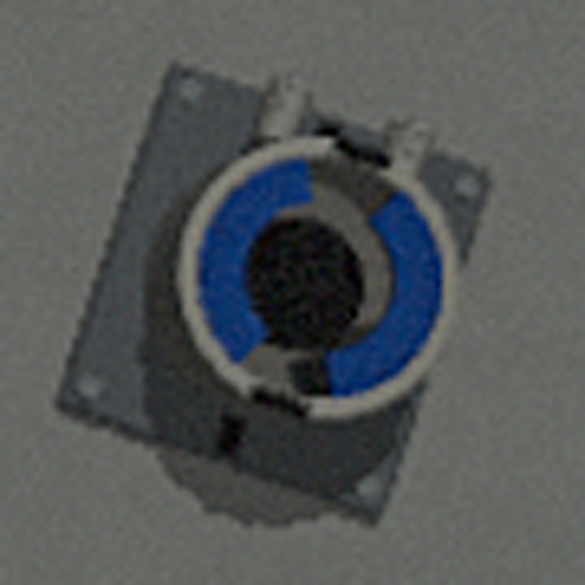

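View pics/cc.png

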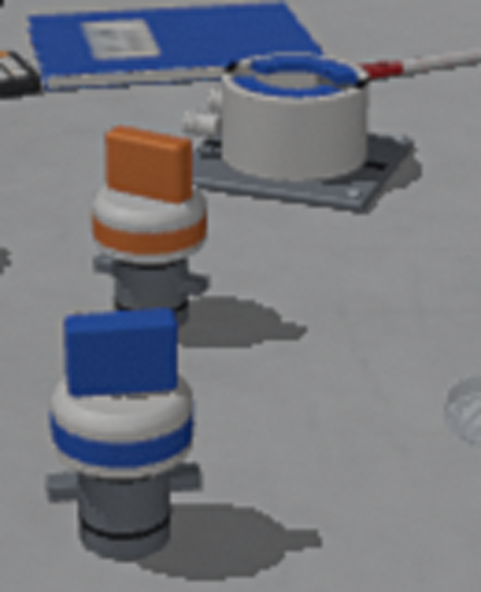

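Crop A: the blue bar's top face is centred near (308,217), with its long edge running (267,143)→(293,303). Crop B: the ring rim spans about 178–460 × 135–420, with notch marks at (360,148) and (280,402) and hose tails at the upper end (+x).

```bash
cat >h.py <<'E'
import numpy as np,cv2
from cell import *
def ray(c,u,v,z):
    K=c["camera_matrix"];d=np.linalg.solve(K,[u,v,1.]);d=c["orientation"]@(d*[1,-1,-1]);p=c["xyz"]
    return p+d*(z-p[2])/d[2]
def proj(c,P):
    q=(np.atleast_2d(P)-c["xyz"])@c["orientation"]*[1,-1,-1]
    q=q@c["camera_matrix"].T;return q[:,:2]/q[:,2:]
def circ(x,y,r,z,n=60):
    a=np.linspace(0,2*np.pi,n);return np.c_[x+r*np.cos(a),y+r*np.sin(a),0*a+z]
def box(x,y,th,l,w,z):
    c,s=np.cos(th),np.sin(th)
    q=np.array([[1,1],[1,-1],[-1,-1],[-1,1],[1,1]])*[l/2,w/2]
    return np.c_[x+q@[c,-s],y+q@[s,c],np.full(5,z)]
def draw(im,c,P,f,o,col):
    p=(proj(c,P)-o+.5)*f-.5
    cv2.polylines(im,[np.round(p).astype(int)],False,col,1)
def crop(im,o,w,h,f):
    return cv2.resize(im[o[1]:o[1]+h,o[0]:o[0]+w],None,fx=f,fy=f,interpolation=cv2.INTER_CUBIC)
E
python3 - <<'E'
from h import *
c=get_calibration("top")
A=lambda u,v,z:ray(c,(u+.5)/8-.5+150,(v+.5)/8-.5+165,z)
B=lambda u,v,z:ray(c,(u+.5)/6.5-.5+345,(v+.5)/6.5-.5+190,z)
print(A(308,217,.107),A(345,245,.07),A(267,143,.107)-A(293,303,.107))
d=A(267,143,.107)-A(293,303,.107);tb=np.arctan2(d[1],d[0])
print(B(319,278,.062)); p,q=B(360,148,.062),B(280,402,.062);print(p,q,(p+q)/2,p-q)
d=p-q;tm=np.arctan2(d[1],d[0]);print("th",tb,tm)
b=A(308,217,.107);m=B(319,278,.062)
C=get_calibration("side")
for n,cc,o1,o2 in(("top",c,(150,160),(345,185)),("side",C,(220,210),(265,140))):
    im=cv2.imread(f"pics/{n}0.png")
    a=crop(im,o1,90,90,6);e=crop(im,o2,90,90,6)
    for z in(.075,.107):draw(a,cc,box(b[0],b[1],tb,.046,.016,z),6,o1,(0,255,255))
    draw(a,cc,circ(b[0],b[1],.03,.075),6,o1,(0,255,0)); draw(a,cc,circ(b[0],b[1],.02,0),6,o1,(0,0,255))
    for r,z in((.047,.062),(.025,.062),(.047,.0)):draw(e,cc,circ(m[0],m[1],r,z),6,o2,(0,255,0))
    draw(e,cc,box(m[0],m[1],tm,.094,.02,.062),6,o2,(0,255,255)); draw(e,cc,box(m[0],m[1],tm,.13,.12,.0),6,o2,(0,0,255))
    cv2.imwrite(f"pics/ov_{n}.png",np.hstack([a,e])[:, :] if 0 else cv2.resize(np.hstack([a,e]),(800,400)))
E
```

```text
[0.54895669 0.27136092 0.107     ] [0.54779081 0.27071505 0.07      ] [0.04202073 0.00824443 0.        ]
[ 0.47011144 -0.16344061  0.062     ]
[ 0.51346157 -0.17811693  0.062     ] [ 0.42920532 -0.14962687  0.062     ] [ 0.47133345 -0.1638719   0.062     ] [ 0.08425626 -0.02849006  0.        ]
th 0.19373814043989424 -0.3260665791287966
```

View pics/ov_top.png

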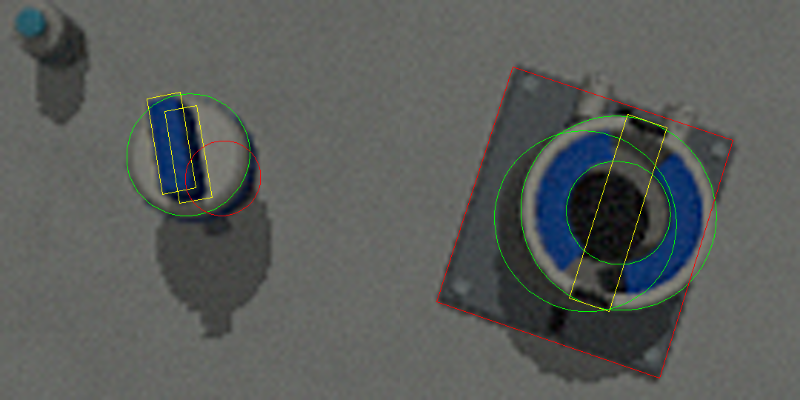

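View pics/ov_side.png

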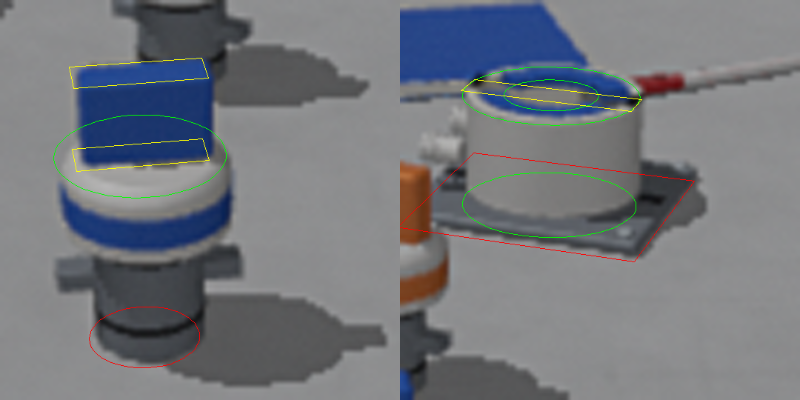

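Side and top agree to about 2 mm. The estimates are blue ≈ (0.547, 0.271) with bar yaw 11° and mount ≈ (0.470, −0.163) with yaw −18.7°. I'm using the grasp yaw that leaves wrist joint room for the clockwise turn (tool y at 101°, a +168.8° turn).

>>> drive_tool([
  [[0.274, 0.669, 0, 0, 0, 0.844, 85], [0.548, 1.337, 0, 0, 0, 1.688, 85], [0.822, 2.006, 0, 0, 0, 2.532, 85], [1.096, 2.674, 0, 0, 0, 3.376, 85], [1.37, 3.343, 0, 0, 0, 4.22, 85]],
])

```text
t: 0.72
tool_pos: [0.3009, -0.3297, 0.2308]
tcp_rot: [[-0.0, 0.905, -0.426], [0.001, -0.426, -0.905], [-1.0, -0.001, -0.001]]
force: [-0.4, 0.9, 0.3]
finger_gap: 0.0854
```

>>> drive_tool([
  [[0.274, 0.669, 0, 0, 0, 0.844, 85], [0.548, 1.337, 0, 0, 0, 1.688, 85], [0.822, 2.006, 0, 0, 0, 2.532, 85], [1.096, 2.674, 0, 0, 0, 3.376, 85], [1.37, 3.343, 0, 0, 0, 4.22, 85]],
])

```text
t: 1.35
tool_pos: [0.383, -0.1292, 0.231]
tcp_rot: [[-0.0, 0.956, 0.292], [0.0, 0.292, -0.956], [-1.0, -0.0, -0.0]]
force: [0.3, -1.2, -0.2]
finger_gap: 0.0847
```

>>> drive_tool([
  [[0.274, 0.669, 0, 0, 0, 0.844, 85], [0.548, 1.337, 0, 0, 0, 1.688, 85], [0.822, 2.006, 0, 0, 0, 2.532, 85], [1.096, 2.674, 0, 0, 0, 3.376, 85], [1.37, 3.343, 0, 0, 0, 4.22, 85]],
])

```text
t: 1.98
tool_pos: [0.4651, 0.0713, 0.2309]
tcp_rot: [[-0.001, 0.512, 0.859], [-0.0, 0.859, -0.512], [-1.0, -0.0, -0.0]]
force: [1.4, -0.3, 0.6]
finger_gap: 0.0848
```

>>> drive_tool([
  [[0.274, 0.669, 0, 0, 0, 0.844, 85], [0.548, 1.337, 0, 0, 0, 1.688, 85], [0.822, 2.006, 0, 0, 0, 2.532, 85], [1.096, 2.674, 0, 0, 0, 3.376, 85], [1.37, 3.343, 0, 0, 0, 4.22, 85]],
])

```text
t: 2.6
tool_pos: [0.5473, 0.2717, 0.2305]
tcp_rot: [[-0.001, -0.198, 0.98], [-0.001, 0.98, 0.198], [-1.0, -0.0, -0.001]]
force: [0.0, 0.2, 0.3]
finger_gap: 0.0844
```

Above the blue cartridge. I'll check with the wrist camera.

```bash
python3 - <<'E'
from h import *
c=get_calibration("wrist");im=snapshot("wrist")[:,:,::-1].copy()
print(c["xyz"],c["orientation"])
for z in(.075,.107):draw(im,c,box(.547,.271,.194,.046,.016,z),1,(0,0),(0,255,255))
draw(im,c,circ(.547,.271,.03,.06),1,(0,0),(0,255,0))
cv2.imwrite("pics/w1.png",im)
E
```

```text
[0.47519751 0.25790373 0.37287412] [[-1.97702665e-01 -9.38735894e-01 -2.82291653e-01]
 [ 9.80261919e-01 -1.89467196e-01 -5.64690315e-02]
 [-4.75501263e-04 -2.87883836e-01  9.57665219e-01]]
```

View pics/w1.png

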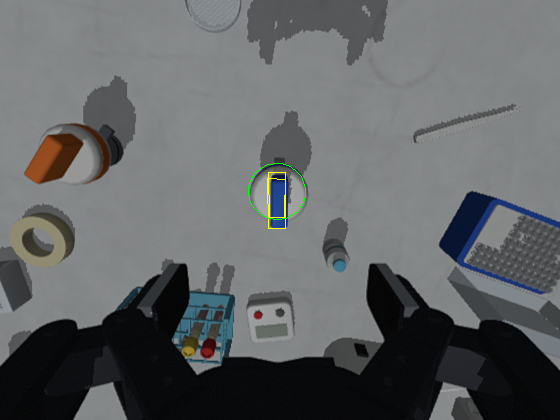

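The overlay lies on the bar (272–287, 175–228) and the bottle at (337,262) is clear. I'll descend and grip.

>>> drive_tool([
  [[0, 0, -0.6, 0, 0, 0, 85], [0, 0, -1.2, 0, 0, 0, 85], [0, 0, -1.8, 0, 0, 0, 85], [0, 0, -2.3, 0, 0, 0, 85], [0, 0, -2.53, 0, 0, 0, 85]],
])

```text
t: 3.28
tool_pos: [0.5453, 0.2697, 0.0767]
tcp_rot: [[-0.005, -0.193, 0.981], [-0.002, 0.981, 0.193], [-1.0, -0.001, -0.005]]
force: [-0.4, -0.3, 0.2]
finger_gap: 0.0849
```

>>> drive_tool([
  [[0, 0, 0, 0, 0, 0, 30], [0, 0, 0, 0, 0, 0, 10], [0, 0, 0, 0, 0, 0, 5], [0, 0, 0, 0, 0, 0, 5], [0, 0, 0, 0, 0, 0, 5]],
])

```text
t: 3.9
tool_pos: [0.5482, 0.2708, 0.0808]
tcp_rot: [[0.002, -0.193, 0.981], [0.001, 0.981, 0.193], [-1.0, 0.0, 0.002]]
force: [-0.7, 0.2, 3.7]
finger_gap: 0.015
```

>>> drive_tool([
  [[0, 0, 0, 0, 0, 0, 5], [0, 0, 0, 0, 0, 0, 5], [0, 0, 0, 0, 0, 0, 5], [0, 0, 0, 0, 0, 0, 5], [0, 0, 0, 0, 0, 0, 5]],
])

```text
t: 4.53
tool_pos: [0.5482, 0.2708, 0.0808]
tcp_rot: [[0.002, -0.193, 0.981], [0.001, 0.981, 0.193], [-1.0, 0.0, 0.002]]
force: [0.1, -0.7, 5.1]
finger_gap: 0.0148
```

>>> drive_tool([
  [[0, 0, 0.4, 0, 0, 0, 5], [0, 0, 0.9, 0, 0, 0, 5], [0, 0, 1.4, 0, 0, 0, 5], [0, 0, 1.9, 0, 0, 0, 5], [0, 0, 2.4, 0, 0, 0, 5]],
])

```text
t: 5.15
tool_pos: [0.5463, 0.2701, 0.223]
tcp_rot: [[-0.003, -0.193, 0.981], [-0.001, 0.981, 0.193], [-1.0, -0.0, -0.003]]
force: [-0.2, 0.6, -2.1]
finger_gap: 0.0148
```

```bash
python3 - <<'E'
from h import *
s=observe();print(s["tool_pos"],s["force"],s["finger_gap"])
im=snapshot("side")[:,:,::-1]
cv2.imwrite("pics/s2.png",crop(im,(160,80),180,150,4))
E
```

```text
[0.54633808 0.27011181 0.22298925] [-0.18310064  0.61571514 -2.07773255] 0.014767799292206837
```

View pics/s2.png

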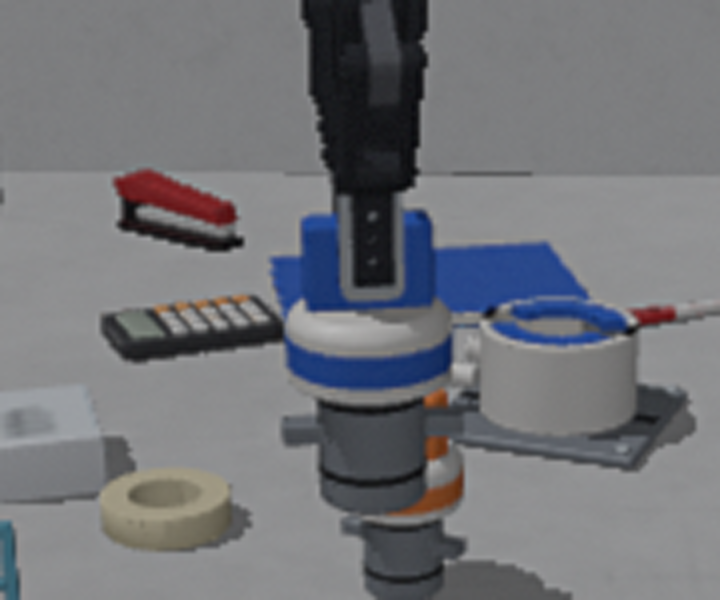

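It's held upright and centred in the fingers within about 2 mm. Moving it over the mount.

>>> drive_tool([
  [[-0.129, -0.723, 0, 0, 0, -0.3, 5], [-0.258, -1.446, 0, 0, 0, -0.6, 5], [-0.387, -2.169, 0, 0, 0, -0.9, 5], [-0.516, -2.892, 0, 0, 0, -1.2, 5], [-0.645, -3.615, 0, 0, 0, -1.49, 5]],
])

```text
t: 5.82
tool_pos: [0.5073, 0.0523, 0.2218]
tcp_rot: [[-0.002, 0.067, 0.998], [0.0, 0.998, -0.067], [-1.0, -0.0, -0.002]]
force: [0.6, 0.6, -0.9]
finger_gap: 0.0149
```

>>> drive_tool([
  [[-0.18, -0.9, 0, 0, 0, -0.4, 5], [-0.33, -1.8, 0, 0, 0, -0.8, 5], [-0.48, -2.7, 0, 0, 0, -1.2, 5], [-0.6, -3.4, 0, 0, 0, -1.4, 5], [-0.645, -3.615, 0, 0, 0, -1.49, 5]],
])

```text
t: 6.45
tool_pos: [0.4687, -0.1652, 0.2221]
tcp_rot: [[-0.002, 0.324, 0.946], [0.001, 0.946, -0.324], [-1.0, 0.0, -0.002]]
force: [-0.2, 0.5, -2.4]
finger_gap: 0.0152
```

>>> drive_tool([
  [[0, 0, -0.2, 0, 0, 0, 5], [0, 0, -0.5, 0, 0, 0, 5], [0, 0, -0.8, 0, 0, 0, 5], [0, 0, -0.9, 0, 0, 0, 5], [0, 0, -0.9, 0, 0, 0, 5]],
])

```text
t: 7.08
tool_pos: [0.4696, -0.162, 0.1686]
tcp_rot: [[-0.002, 0.318, 0.948], [0.001, 0.948, -0.318], [-1.0, 0.001, -0.002]]
force: [-0.3, 0.7, -2.1]
finger_gap: 0.0146
```

```bash
python3 - <<'E'
from h import *
s=observe();print(s["tool_pos"],s["force"],s["tcp_rot"])
p=s["tool_pos"];R=s["tcp_rot"];th=np.arctan2(R[1,1],R[0,1])-np.pi/2;print("bar th",th)
im=snapshot("side")[:,:,::-1]
cv2.imwrite("pics/s3.png",crop(im,(240,80),110,120,5))
im=snapshot("top")[:,:,::-1]
cv2.imwrite("pics/t3.png",crop(im,(335,175),120,100,6))
c=get_calibration("wrist");im=snapshot("wrist")[:,:,::-1].copy()
cv2.imwrite("pics/w3.png",im)
E
```

```text
[ 0.46956409 -0.16198071  0.16855841] [-0.33014596  0.67278091 -2.09487989] [[-1.60030504e-03  3.18497923e-01  9.47922208e-01]
 [ 1.29449934e-03  9.47923287e-01 -3.18496100e-01]
 [-9.99997882e-01  7.17393755e-04 -1.92926177e-03]]
bar th -0.3241445533321887
```

View pics/s3.png

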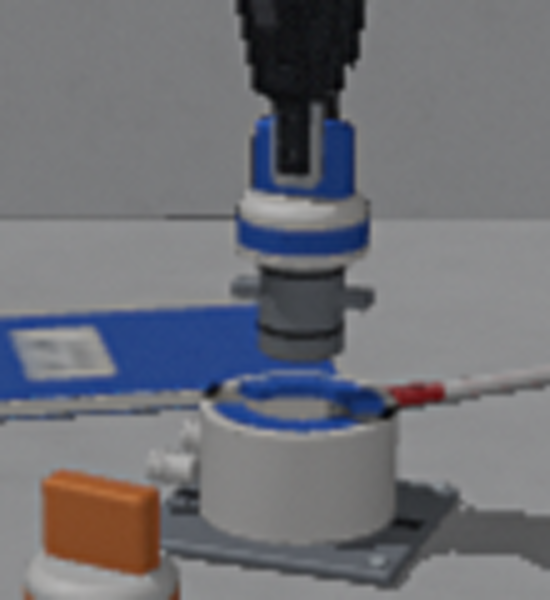

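View pics/t3.png

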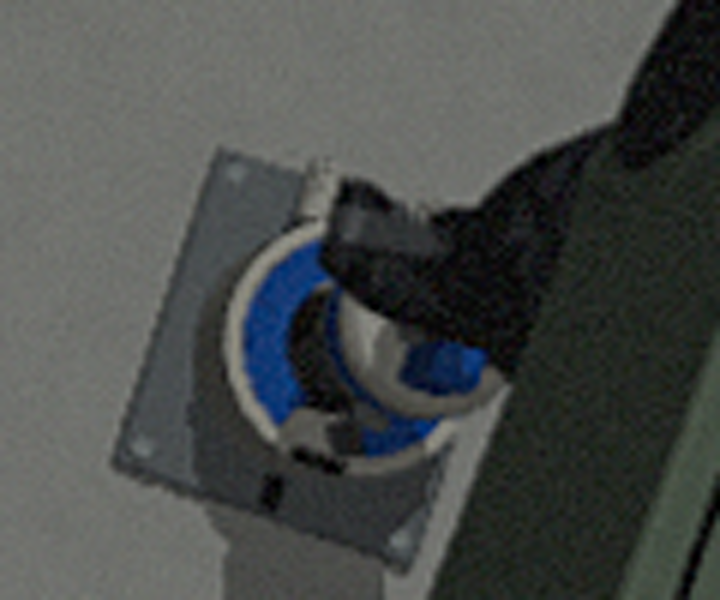

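View pics/w3.png

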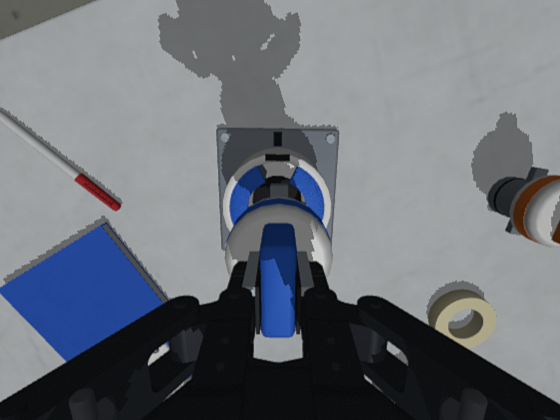

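The wrist view shows ring, notch mark and bar all lined up on column ~278. In the side view the neck is centred at 301 and the ring at 298.5, about 1 mm apart. I'll check that with the calibration.

```bash
python3 - <<'E'
from h import *
c=get_calibration("side")
f=lambda u:(u+.5)/5-.5+240
# solve x given y and z
def X(u,y,z):
    from scipy.optimize import brentq
    return brentq(lambda x:proj(c,[x,y,z])[0,0]-f(u),.2,.8)
print("ring x",X(298.5,-.163,.062),"neck x",X(301,-.163,.1),"body",X(303,-.163,.15),"bar",X(303,-.163,.18))
w=get_calibration("wrist")
print(proj(w,[[.470,-.163,.062]]), proj(w,circ(.470,-.163,.047,.062,5)))
E
```

```text
ring x 0.46833894274157506 neck x 0.4679302143761233 body 0.4680281290540822 bar 0.46864313843062483
[[277.05652154 208.30809196]] [[293.84141791 255.95809658]
 [330.05630882 191.14356663]
 [258.52055424 155.68703863]
 [225.79848291 224.9085341 ]
 [293.84141791 255.95809658]]
```

Ring and cartridge axes agree within 0.5 mm. Lowering.

>>> drive_tool([
  [[0, 0, -0.2, 0, 0, 0, 5], [0, 0, -0.4, 0, 0, 0, 5], [0, 0, -0.6, 0, 0, 0, 5], [0, 0, -0.78, 0, 0, 0, 5], [0, 0, -0.85, 0, 0, 0, 5]],
])

```text
t: 7.85
tool_pos: [0.4692, -0.163, 0.1172]
tcp_rot: [[-0.002, 0.32, 0.947], [0.001, 0.947, -0.32], [-1.0, 0.0, -0.002]]
force: [-0.8, 0.2, -1.8]
finger_gap: 0.0146
```

>>> drive_tool([
  [[0, 0, -0.08, 0, 0, 0, 5], [0, 0, -0.16, 0, 0, 0, 5], [0, 0, -0.24, 0, 0, 0, 5], [0, 0, -0.32, 0, 0, 0, 5], [0, 0, -0.32, 0, 0, 0, 5]],
])

```text
t: 8.48
tool_pos: [0.4703, -0.1635, 0.0996]
tcp_rot: [[0.001, 0.32, 0.947], [-0.0, 0.947, -0.32], [-1.0, -0.0, 0.001]]
force: [-1.7, 1.1, 5.9]
finger_gap: 0.0147
```

Force and height match the plate at about 14 mm travel, so the lugs are below the lip. Turning clockwise.

>>> drive_tool([
  [[0, 0, 0, 0, 0, -0.7, 5], [0, 0, 0, 0, 0, -1.5, 5], [0, 0, 0, 0, 0, -2.3, 5], [0, 0, 0, 0, 0, -3.1, 5], [0, 0, 0, 0, 0, -3.9, 5]],
])

```text
t: 9.1
tool_pos: [0.4717, -0.1649, 0.1007]
tcp_rot: [[0.004, 0.847, 0.531], [-0.003, 0.531, -0.847], [-1.0, 0.002, 0.005]]
force: [1.1, -1.2, 4.7]
finger_gap: 0.0149
```

```bash
python3 - <<'E'
from h import *
s=observe();print(s["tool_pos"],s["force"],s["ft_torque"],s["joint_pos"])
cv2.imwrite("pics/s4.png",crop(snapshot("side")[:,:,::-1],(240,80),110,120,5))
E
```

```text
[ 0.47170885 -0.16487837  0.10069501] [ 1.13997009 -1.24759442  4.66892808] [-0.24141675  0.07471537  0.05117505] [-5.09013265e-01  1.97582445e-01  1.84818489e+00 -1.08775661e-03
  1.09052234e+00 -1.06855551e+00]
```

View pics/s4.png

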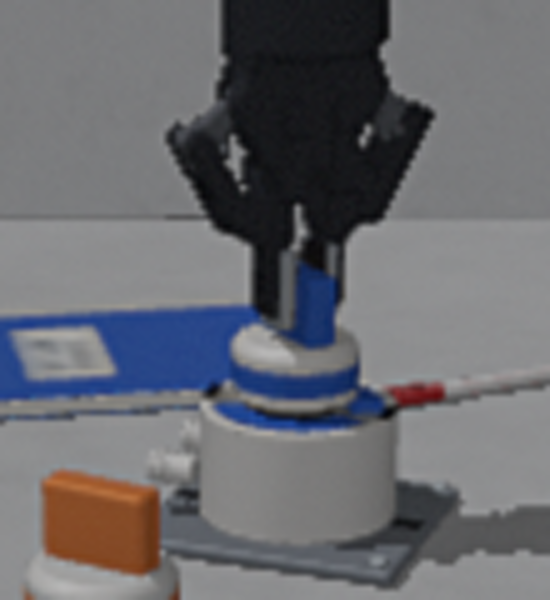

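The cartridge is in the ring and turning freely (~39° so far). Continuing to about 91°.

>>> drive_tool([
  [[0, 0, 0, 0, 0, -0.9, 5], [0, 0, 0, 0, 0, -1.8, 5], [0, 0, 0, 0, 0, -2.7, 5], [0, 0, 0, 0, 0, -3.6, 5], [0, 0, 0, 0, 0, -4.5, 5]],
])

```text
t: 9.78
tool_pos: [0.4714, -0.1648, 0.1006]
tcp_rot: [[0.003, 0.975, -0.224], [-0.003, -0.224, -0.975], [-1.0, 0.004, 0.002]]
force: [-0.6, -0.5, 5.4]
finger_gap: 0.015
```

>>> drive_tool([
  [[0, 0, 0, 0, 0, -0.4, 5], [0, 0, 0, 0, 0, -0.7, 5], [0, 0, 0, 0, 0, -0.7, 5], [0, 0, 0, 0, 0, -0.7, 5], [0, 0, 0, 0, 0, -0.7, 5]],
])

```text
t: 10.4
tool_pos: [0.4702, -0.1641, 0.1003]
tcp_rot: [[0.0, 0.942, -0.336], [-0.002, -0.336, -0.942], [-1.0, 0.001, 0.001]]
force: [-2.8, -0.0, 8.7]
finger_gap: 0.0152
```

```bash
python3 - <<'E'
from h import *
s=observe();print(s["tool_pos"],s["force"],s["ft_torque"],s["joint_pos"]);R=s["tcp_rot"]
print(np.degrees(np.arctan2(R[1,1],R[0,1])-np.pi/2+.326))
cv2.imwrite("pics/s5.png",crop(snapshot("side")[:,:,::-1],(240,80),110,120,5))
E
```

```text
[ 0.47019819 -0.16405692  0.10034787] [-2.84409895 -0.04590241  8.71110982] [0.07742493 0.65722315 0.12842834] [-5.08977976e-01  1.97302534e-01  1.84938206e+00 -1.21479864e-03
  1.09373504e+00 -1.65808070e-01]
-90.95180453942383
```

View pics/s5.png

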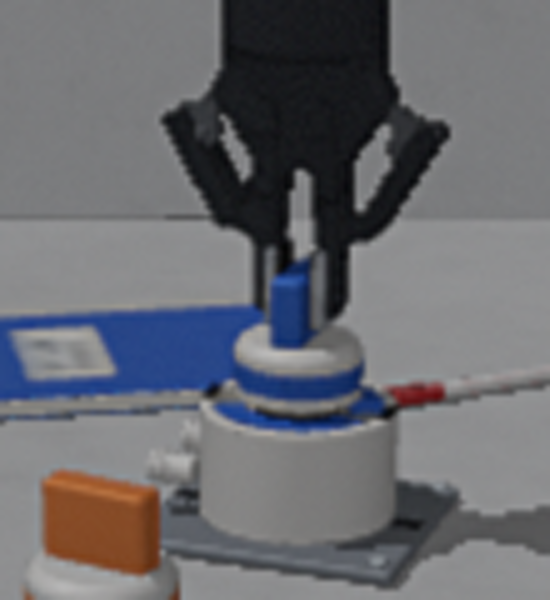

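Turned to −91°. I'll ease up 4 mm so the lugs rise toward the lip, then open and retreat.

>>> drive_tool([
  [[0, 0, 0.03, 0, 0, 0, 5], [0, 0, 0.07, 0, 0, 0, 5], [0, 0, 0.07, 0, 0, 0, 85], [0, 0, 0.07, 0, 0, 0, 85], [0, 0, 0.07, 0, 0, 0, 85]],
])

```text
t: 11.08
tool_pos: [0.4697, -0.1631, 0.1031]
tcp_rot: [[-0.0, 0.942, -0.337], [0.0, -0.337, -0.942], [-1.0, -0.001, -0.0]]
force: [-0.9, -0.3, -0.7]
finger_gap: 0.0685
```

>>> drive_tool([
  [[0, 0, 0.07, 0, 0, 0, 85], [0, 0, 0.07, 0, 0, 0, 85], [0, 0, 0.5, 0, 0, 0, 85], [0, 0, 1.3, 0, 0, 0, 85], [0, 0, 2.2, 0, 0, 0, 85]],
])

```text
t: 11.7
tool_pos: [0.4692, -0.163, 0.236]
tcp_rot: [[-0.002, 0.942, -0.337], [0.001, -0.337, -0.942], [-1.0, -0.002, -0.0]]
force: [1.6, -1.0, 0.0]
finger_gap: 0.0849
```

>>> drive_tool([
  [[-0.2, -0.9, 0, 0, 0, 0, 85], [-0.4, -1.8, 0, 0, 0, 0, 85], [-0.5, -2.7, 0, 0, 0, 0, 85], [-0.5, -3.2, 0, 0, 0, 0, 85], [-0.5, -3.2, 0, 0, 0, 0, 85]],
])

```text
t: 12.32
tool_pos: [0.4394, -0.3574, 0.2353]
tcp_rot: [[0.0, 0.941, -0.34], [-0.0, -0.34, -0.941], [-1.0, 0.0, 0.0]]
force: [-0.2, 0.4, -0.4]
finger_gap: 0.0852
```

```bash
python3 - <<'E'
from h import *
s=observe();print(s["tool_pos"],s["force"])
m=(.470,-.163);t=-.326+np.pi/2
out=[]
for n,o in(("side",(240,100)),("top",(345,180))):
    c=get_calibration(n);im=crop(snapshot(n)[:,:,::-1],o,100,100,4);r=im.copy()
    for z in(.099,.131):draw(im,c,box(*m,t,.046,.016,z),4,o,(0,255,255))
    draw(im,c,circ(*m,.03,.085),4,o,(0,255,0))
    out.append(np.vstack([r]));out.append(im)
a=np.hstack(out[:2]);b=np.hstack(out[2:])
cv2.imwrite("pics/f1.png",a);cv2.imwrite("pics/f2.png",b)
E
```

```text
[ 0.43939648 -0.35738124  0.23531945] [-0.21607005  0.41834838 -0.44069748]
```

View pics/f1.png

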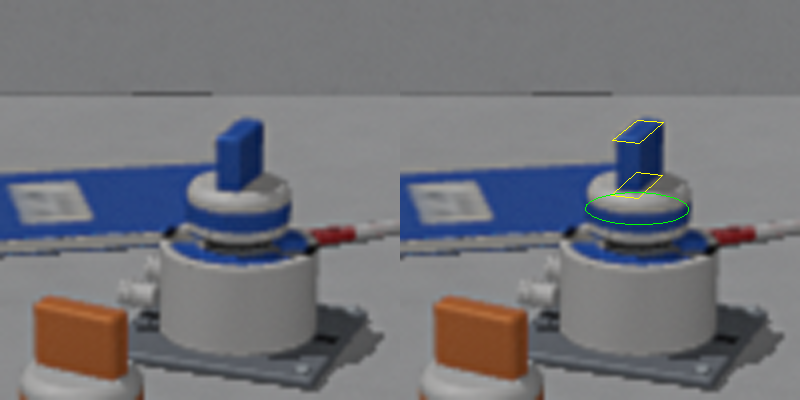

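View pics/f2.png

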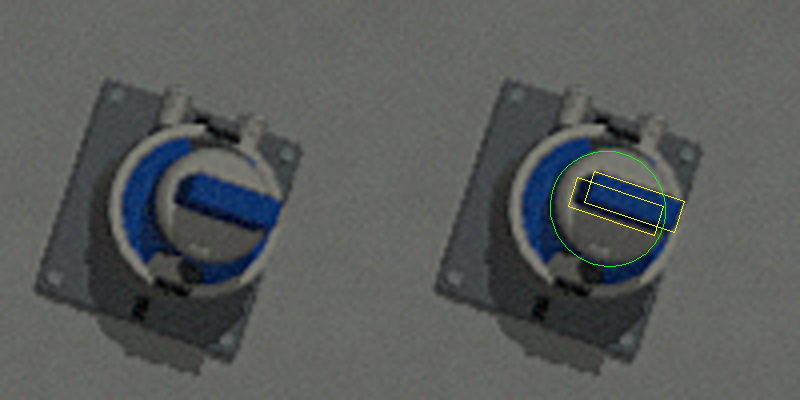

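The side overlay for a foot height of 24 mm matches: the bar top is at row ~119, and an unlocked foot at 33 mm would sit ~15 px higher. The bar lies along mount y, the cartridge is upright and central, and orange is unmoved. Handing in.

```bash
python3 -c "
from cell import *
print(finish_job())"
```

```text
the job is handed in; nothing more can be done
None
```

I fitted the blue cartridge into the bayonet mount and handed the job in at about 12.5 s; `finish_job()` gives no verdict. I lowered it through the notches, pressed the foot down to about 19 mm above the counter, turned it 91° clockwise, then released it and backed the gripper clear.

**Last checks:**
- **Height:** the side picture matches the locked height, foot at about 24 mm and not the unlocked 33 mm.
- **Position and angle:** the bar lies along the mount's y axis. The cartridge looked upright and was within about 2 mm of the ring's axis.
- **Forces:** wrist force stayed below 10 N in every reading.
- **Orange cartridge:** I saw no change in it, but I did not measure its position again at the end.

**Disagreements:** the side and top cameras differed by about 2 mm on positions, which is within the stated calibration. The last top picture showed an offset of about 1 pixel from the expected position. No check failed.

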